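# Angle a rack slat past the stop post into its bay

## Task

Stow the loose wooden rack slat in its bay: by pushing with the fingertips only, push one end in behind the steel stop post, then the other, until the slat lies flat on the counter inside the bay, between the two cheeks and flush along the back board. Only push it, never grip or lift the slat, and leave the jars and the tumbler where they stand.

Things in the scene. Friction and masses are not known exactly. Their poses are not given: they have to be found in the camera images.
- slat: loose straight slat of mid-brown wood, 260 mm long (its own y), 30 mm wide (its own x), 24 mm high, 0.25 kg, lying flat on the counter in front of the bay, each end a 20 mm wide, 5 mm long tongue (within the 260 mm), two dark screw holes near it; it looks the same either way round. Origin: centre of its underside (on the counter, z = 0).
- slat_end_a (a point): centre of the slat's end face on its own +y side, 12 mm above its underside
- slat_end_b (a point): centre of the slat's end face on its own -y side, 12 mm above its underside
- slat_edge_far: long edge strip of the slat on its own +x side, 5 mm thick, 250 mm long, of the same wood and fixed to it; its outer face is the slat's side. Origin under its middle
- slat_edge_near: the same on the slat's own -x side
- bay: fixed bay of dark wooden boards, floorless (the slat slides on the counter), open towards the robot; x points into the bay, y left, origin on the counter. Back board 40 mm high, 18 thick, front face at x = +45 mm. Two cheeks 30 mm high, 18 thick, inner faces at y = +150 and -150 mm, from the back board to x = -10 mm. Two flush sockets at x = -45, y = +75 and -75 mm
- bay_home (a point): point on the counter in the bay, 15 mm before the back board and midway between the cheeks, axes as the bay's: the slat's origin lies here when it is fully home, with its y along the bay's y. It has 20 mm of play either way along y; where in that play it lies does not matter
- post: fixed round steel stop post, 28 mm diameter, 50 mm high, in the left or right socket at the bay's mouth; origin: centre of its foot. 76 mm are free between post and back board, 211 mm between post and the farther cheek's face: the slat cannot go in square, it must be angled in behind the post, end first
- socket_cap: flat black cap, 28 mm diameter, 2 mm high, that closes the other socket; no obstacle
- jar07: glass jar with a black lid, 64 mm diameter, 90 mm high, left of the bay; to be left alone; origin under its centre
- tumbler_a: clear glass tumbler, 81 mm diameter, 91 mm high, right of the bay; to be left alone; origin under its centre
- jar08: small glass jar with a yellow lid, 53 mm diameter, 66 mm high, at the right near the front; to be left alone; origin under its centre

How it is judged (in metres and radians):
At the end, for the whole second after the job is handed in: The slat lies flat and still on the counter inside the bay, between the cheeks, parallel to the back board within 0.06 rad and with its middle no more than 9 mm short of touching the board (x of slat in the frame of bay between 0.021 and 0.04 m and y of slat in the frame of bay between -0.026 and 0.026 m and angle between the y axis of slat and the y axis of bay, either way round below 0.06 rad and height (world z) of slat below 0.006 m and angle between slat's own z axis and vertical below 0.06 rad and linear speed of slat below 0.01 m/s).
It fails at once if the slat was lifted or tipped (height (world z) of slat above 0.012 m or angle between slat's own z axis and vertical above 0.15 rad).
It fails at once if the slat was gripped: pressed by the fingers on both long sides at once (contact force between the fingers and slat_edge_far above 3 N and contact force between the fingers and slat_edge_near above 3 N).
It fails at once if the jar with the black lid was disturbed (30 mm) (distance of jar07 from where it was at the start of the episode above 0.03 m or angle between jar07's own z axis and vertical above 0.3 rad).
It fails at once if the tumbler was disturbed (30 mm) (distance of tumbler_a from where it was at the start of the episode above 0.03 m or angle between tumbler_a's own z axis and vertical above 0.3 rad).
It fails at once if the small jar was disturbed (30 mm) (distance of jar08 from where it was at the start of the episode above 0.03 m or angle between jar08's own z axis and vertical above 0.3 rad).
It also fails if it takes over 72 s, if anything falls off the work surface, if the arm or the gripper's body presses on something with over 40 N, if the wrist force passes 120 N, or if a joint passes its speed limit or range.

## Robot

A 6-joint arm with a two-finger parallel gripper is mounted at the origin on a cart in front of the work surface, level with it; the furniture and walls round the work are solid. World frame = base frame: x ahead of the robot, y to its left, z up, the work surface at z = 0. Lengths are in mm, angles in rad, forces in N, time in s.
With the tool pointing down it reaches from about 250 to 725 mm from the base axis. Payload 9.7 kg.
Tool frame: the origin (TCP) lies at the very end of the fingers, on their centre line; the grasp point (between the pads) lies 19 mm behind it; z points along the fingers, y is the line along which they close (so a half turn about z gives the same grasp; the last joint's range is limited). The gripper opens to 85 mm and grips with 20 to 120 N. Pads are 22 mm wide; open, the fingers measure 114 mm over their backs; the gripper's body (76 mm by 85 mm) begins 54 mm behind the grasp point. The pads swing forward as they close: fully open they stand 13 mm farther back than shut.
Start: joints at [-1.154, 0.087, 0.176, 1.66, 0, 1.571], TCP at [222.657, -502.912, 231.284] pointing down, gripper open.
Joint ranges: [-3.13, 3.13], [-0.85, 1.81], [-1.15, 1.24], [-2.2, 2.28], [-1.44, 1.52], [-3.14, 3.14]. Speed limits (rad/s): [2.22, 2.22, 2.57, 3.14, 3.14, 3.14].

## Interface

Orientations are given as [roll, pitch, yaw] about the fixed x, y, z axes, in that order (R = Rz(yaw) Ry(pitch) Rx(roll)).
In Python, from workcell import robot gives the robot as it stands.
- The arm moves only by the shell command python3 nudge.py FILE [FORCE], which reads ROWS from the file FILE. ROWS is a JSON list of rows, 1 to 12 of them, each of 7 numbers: the opening from 0.0 (shut) to 1.0 (fully open), then dx, dy, dz in units of 5 mm, then a rotation vector rx, ry, rz in units of 0.2 rad; each row shifts and turns the commanded pose from where the row before left it, along the tool's axes as they then stand; what a row does not reach is not made up. A row lasts 1/12 s, in which the tool goes at most 41.7 mm and 0.125 rad, less where a joint would pass 70% of its speed; a pose out of reach is approached as far as the arm can. The fingers move at their own pace and stop on an object; FORCE is the grip in N (left out, the last holds). Time passes only in rows, so rows that do not move let the fingers close. It prints the time, the measured TCP pose, the force, the opening and the grip force at its end. Input that does not fit is refused with a message, and nothing moves.
- robot.get_obs(): the state, without advancing time (a new reading comes with each control period).
- robot.read_camera(name): name is "scene" or "top"; returns a dict with "image" (420x560x3 uint8, red, green, blue), "fx", "fy", "cx", "cy" (pixels), "position" and "rotation" of the camera in the world. Camera axes: x right, y up, looking along -z (the intrinsics and any distortion apply to the point x, -y, -z); pixel columns grow to the right and rows downward; lengths in mm; the calibration is good to about 2 mm. A picture is of the moment at which its call begins. There is no depth.
- robot.hand_in(): hands the job in; it is judged then, once.
The state is a dict: "clock": time; "qpos": joint angles; "qd": joint speeds; "effort": joint torques, N m; "ee_pos": TCP position; "orientation": TCP orientation; "force": force on the tool from outside, world axes, zero at the start; "moment": the same for the moment, N m; "opening": opening from 0.0 (shut) to 1.0 (fully open); "gripper_force": force on a finger pad.
Only numpy, scipy, OpenCV 4.12 (cv2) and the standard library are available. Lean on these libraries where they do the work, as an engineer would, in place of code of your own. Each camera call takes 0.05 s, during which the arm holds its last target. There are 200 camera calls.

## Working session

There is one attempt and no reset: what is moved stays moved. The work goes in short steps, Python scripts to look and compute and a shell command to move; the robot and the scene stay as the last step left them, time stands still between calls to the robot, and variables do not carry over. Pictures are saved under pics/ and viewed, at most 10 in all, crops included, and the job is handed in when it is done.

```bash
ls; mkdir -p pics; cat > h.py <<'E'
import numpy as np, cv2
from workcell import robot
def shot(n,name=None):
    c=robot.read_camera(n)
    if name: cv2.imwrite('pics/'+name+'.png',c['image'][:,:,::-1])
    return c
def ray(c,u,v):
    d=np.array([(u-c['cx'])/c['fx'],-(v-c['cy'])/c['fy'],-1.0]); return np.array(c['position']),np.array(c['rotation'])@d
def onz(c,u,v,z):
    p,d=ray(c,u,v); return p+d*(z-p[2])/d[2]
E
python3 - <<'E'
from h import *
for n in('top','scene'):
    c=shot(n,n+'0'); print({k:np.round(v,3).tolist() for k,v in c.items() if k!='image'})
o=robot.get_obs(); print(o)
E
```

```text
nudge.py
pics
workcell.py
{'fx': 427.452, 'fy': 427.452, 'cx': 282.666, 'cy': 198.887, 'position': [376.257, -6.958, 1359.1], 'rotation': [0.139, -0.001, -1.594]}
{'fx': 498.491, 'fy': 498.491, 'cx': 279.098, 'cy': 213.61, 'position': [-140.37, 918.489, 592.422], 'rotation': [1.135, -0.021, -2.483]}
{'clock': 0.1, 'qpos': array([-1.15400544e+00,  8.74132970e-02,  1.75210610e-01,  1.65983140e+00,
       -3.88901113e-06,  1.57078261e+00]), 'qd': array([-4.80136882e-04,  2.16051978e-04,  3.09076469e-03,  5.73648014e-05,
        1.57331949e-03, -1.92395511e-04]), 'effort': array([-2.15729735e-03, -5.21562731e+01,  4.65651369e+01,  1.60469406e-02,
       -8.25914049e-05,  2.40198389e-06]), 'ee_pos': array([ 222.56562151, -502.71579724,  230.64804431]), 'orientation': array([-3.14035489e+00,  3.87202987e-06,  4.16804608e-01]), 'force': array([-0.20017847, -0.46156818, -0.27050507]), 'moment': array([ 0.00477071, -0.03406257, -0.02022249]), 'gripper_force': 0.0, 'opening': 0.9957287274138706}
```

```bash
sed -i "s/np.array(c\['rotation'\])@d/Rotation.from_euler('xyz',c['rotation']).as_matrix()@d/; 1a from scipy.spatial.transform import Rotation" h.py
```

```text
(no output)
```

View pics/top0.png

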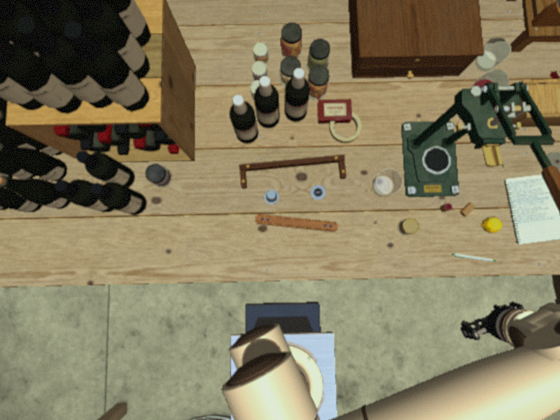

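View pics/scene0.png

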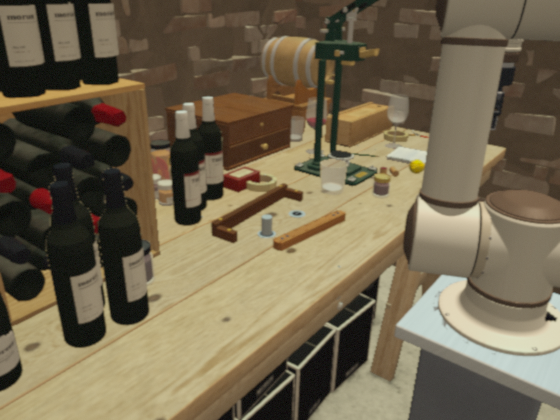

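The top view shows the slat at about (297,222), the bay's back board from (243,166) to (344,158), the post in the left socket (271,196) and the cap at (318,191). The black-lid jar is at (157,174), the tumbler at (386,184) and the small jar at (409,227). The scene view confirms the post is on the left, at (267,225).

```bash
cat >> h.py <<'E'
def slat(c,z=24,hole=None):
    h=cv2.cvtColor(c['image'],cv2.COLOR_RGB2HSV)
    return h
E
python3 - <<'E'
from h import *
c=shot('top'); im=c['image']
h=cv2.cvtColor(im,cv2.COLOR_RGB2HSV)
for p in [(290,221),(310,223),(270,219),(290,163),(243,180),(290,235),(271,196),(318,191)]: print(p,im[p[1],p[0]],h[p[1],p[0]])
cr=im[140:250,140:430]; cv2.imwrite('pics/crop0.png',cv2.resize(cr,None,fx=2.75,fy=2.75,interpolation=cv2.INTER_CUBIC)[:,:,::-1])
s=shot('scene')['image']; cr=s[170:260,200:360]; cv2.imwrite('pics/crop1.png',cv2.resize(cr,None,fx=5,fy=5,interpolation=cv2.INTER_CUBIC)[:,:,::-1])
E
```

```text
(290, 221) [146 105  58] [ 16 154 146]
(310, 223) [157 108  67] [ 14 146 157]
(270, 219) [145  99  61] [ 14 148 145]
(290, 163) [69 44 26] [ 13 159  69]
(243, 180) [159 128  62] [ 20 156 159]
(290, 235) [170 152 112] [ 21  87 170]
(271, 196) [148 171 189] [103  55 189]
(318, 191) [82 91 96] [101  37  96]
```

View pics/crop0.png

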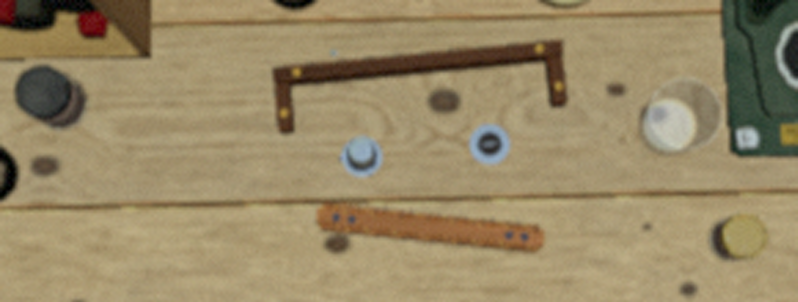

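View pics/crop1.png

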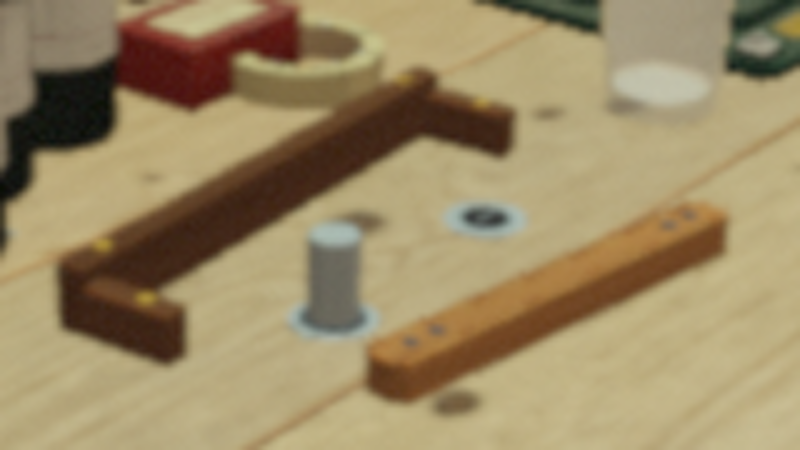

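The crops show the slat with ends at crop px (320,217) and (542,238), the back board from (275,69) to (562,42), the post top at (362,150) and the cap at (490,144).

```bash
cat > m.py <<'E'
from h import *
def slatpose(c,z=24,win=(170,262,200,400)):
    im=c['image'];h=cv2.cvtColor(im,cv2.COLOR_RGB2HSV)
    m=((h[...,0]<=17)&(h[...,1]>125)&(h[...,2]>110)).astype(np.uint8)
    w=np.zeros_like(m);w[win[0]:win[1],win[2]:win[3]]=1;m=cv2.morphologyEx(m*w,cv2.MORPH_CLOSE,np.ones((3,3)))
    n,l,st,ce=cv2.connectedComponentsWithStats(m);k=1+np.argmax(st[1:,4])
    v,u=np.nonzero(l==k)
    P=np.array([onz(c,a,b,z)[:2] for a,b in zip(u,v)])
    r=cv2.minAreaRect(P.astype(np.float32)); (cx,cy),(a,b),t=r
    q=cv2.boxPoints(r); e=q[1]-q[0] if np.hypot(*(q[1]-q[0]))>np.hypot(*(q[2]-q[1])) else q[2]-q[1]
    if e[1]<0:e=-e
    return np.array([cx,cy]),np.arctan2(-e[0],e[1]),sorted((a,b)),st[k],P.mean(0)
E
python3 - <<'E'
from m import *
t=shot('top');s=shot('scene')
p=slatpose(t);print(p)
# bay
im=t['image'];h=cv2.cvtColor(im,cv2.COLOR_RGB2HSV)
m=((h[...,1]>110)&(h[...,2]<115)).astype(np.uint8);w=np.zeros_like(m);w[148:200,230:355]=1
n,l,st,ce=cv2.connectedComponentsWithStats(m*w);k=1+np.argmax(st[1:,4]);print(st[k])
cn=cv2.findContours((l==k).astype(np.uint8),0,2)[0][0]
print(cv2.approxPolyDP(cn,1.5,True)[:,0].tolist())
f=lambda x,y:(140+x/2.75,140+y/2.75)
for nm,x,y,z in [('bbL',275,69,40),('bbR',562,42,40),('bbRf',562,55,40),('chLi',292,131,30),('chLo',281,132,30),('chRi',553,105,30),('chRo',566,104,30),('post',362,144,50),('postfoot',362,157,0),('cap',490,144,2),('jar8',741,237,66),('tum foot',670,125,0),('jar7',42,92,90),('tumtop',682,108,91)]:
    print(nm,onz(t,*f(x,y),z)[:2].round(1))
# two-view heights
def tri(a,b):
    p,d=ray(t,*a);q,e=ray(s,*b);d/=np.linalg.norm(d);e/=np.linalg.norm(e)
    k=np.linalg.lstsq(np.c_[d,-e],q-p,rcond=None)[0];return ((p+k[0]*d+q+k[1]*e)/2).round(1),np.linalg.norm(p+k[0]*d-q-k[1]*e).round(1)
g=lambda x,y:(200+x/5,170+y/5)
print('slat holeL',tri(f(344,218),g(424,336)),'holeR',tri(f(516,236),g(678,219)),'post',tri(f(364,146),g(336,235)))
print('cap',tri(f(490,144),g(485,217)),'screwsL',tri(f(296,72),g(101,246)),'R',tri(f(540,48),g(403,80)),'chL',tri(f(283,113),g(147,298)),'chR',tri(f(558,87),g(481,104)))
E
```

```text
(array([489.82632446, -53.4160614 ]), np.float32(-0.12087382), [35.01011276245117, 255.5961151123047], array([256, 213,  82,  18, 740], dtype=int32), array([487.77847859, -49.10775237]))
[240 155 106  33 806]
[[343, 155], [337, 155], [337, 159], [334, 156], [255, 163], [249, 164], [248, 168], [245, 166], [246, 164], [240, 165], [241, 180], [242, 178], [245, 180], [243, 183], [241, 182], [241, 185], [245, 187], [244, 172], [247, 169], [295, 166], [337, 161], [339, 163], [340, 176], [344, 177], [345, 172], [341, 172], [344, 169]]
bbL [671.1 120. ]
bbR [ 695.3 -210.1]
bbRf [ 680.1 -209.5]
chLi [600.4 102.1]
chLo [599.5 114.7]
chRi [ 623.9 -198.2]
chRo [ 624.7 -213.2]
post [580.4  21.8]
postfoot [572.8  23.2]
cap [ 584.4 -126.7]
jar8 [ 464.8 -393.8]
tum foot [ 602.5 -338.7]
jar7 [639.9 371.4]
tumtop [ 605.9 -330.7]
slat holeL (array([500.8,  45.3,  24.2]), np.float64(3.0)) holeR (array([ 475.9, -149.6,   25.7]), np.float64(3.3)) post (array([578.9,  19.8,  46. ]), np.float64(0.5))
cap (array([ 586.1, -125.6,    2.1]), np.float64(3.9)) screwsL (array([668.4,  97. ,  39.9]), np.float64(3.4)) R (array([ 690.3, -183.6,   40.1]), np.float64(3.4)) chL (array([622.4, 112.9,  31.5]), np.float64(2.8)) chR (array([ 646.5, -203.7,   30.1]), np.float64(4.2))
```

Units first: shifts go in units of 5 mm and turns go in units of 0.2 rad. So 0.11 rad is 0.55.

```bash
cat >> m.py <<'E'
O=np.array([622.5,-48.]);B=0.076
R2=lambda a:np.array([[np.cos(a),-np.sin(a)],[np.sin(a),np.cos(a)]])
def bay(p): return (R2(B).T@(np.asarray(p)[:2]-O)).round(1)
def wor(p): return O+R2(B)@np.asarray(p)
def delta(x,y,z,yaw=None):
    o=robot.get_obs();R=Rotation.from_euler('xyz',o['orientation']).as_matrix()
    d=R.T@(np.array([x,y,z])-o['ee_pos']);print('tool delta',d.round(1),'rz',None if yaw is None else round(o['orientation'][2]-yaw,3))
E
echo '[[0,0,0,0,0,0,0.55],[0,0,0,0,0,0,0.55],[0,0,0,0,0,0,0.55],[0,0,0,0,0,0,0.55],[0,0,0,0,0,0,0.55]]' > next.json && python3 nudge.py next.json
python3 -c "
from m import *
delta(512,125,100,-.125)"
```

```text
clock: 0.72
ee_pos: [222.7, -502.9, 231.2]
orientation: [-3.141, 0.0, -0.139]
force: [0.4, 1.1, 0.1]
opening: 0.3
gripper_force: 0.0
tool delta [ 199.8 -661.8  131.3] rz -0.014
```

```bash
for i in 1 2; do echo '[[0,2,-6.6,1.2,0,0,0],[0,2,-6.6,1.2,0,0,0],[0,2,-6.6,1.2,0,0,0],[0,2,-6.6,1.2,0,0,0],[0,2,-6.6,1.2,0,0,0],[0,2,-6.6,1.2,0,0,0],[0,2,-6.6,1.2,0,0,0],[0,2,-6.6,1.2,0,0,0],[0,2,-6.6,1.2,0,0,0],[0,2,-6.6,1.2,0,0,0]]' > next.json && python3 nudge.py next.json | tail -6|head -2; done
python3 -c "
from m import *
t=shot('top','top1');shot('scene','scene1');print(slatpose(t))
delta(512,125,10,-.125);print(robot.get_obs())"
```

```text
clock: 1.55
ee_pos: [365.9, -187.5, 171.2]
clock: 2.38
ee_pos: [492.6, 25.4, 117.4]
(array([ 477.24755859, -130.73513794]), np.float32(-0.12771888), [28.87356185913086, 98.51873016357422], array([306, 219,  32,  13, 270], dtype=int32), array([ 477.64398151, -129.71685   ]))
tool delta [ 20.3 -90.  114.3] rz 0.133
{'clock': 2.4833, 'qpos': array([ 0.00656948, -0.06007815, -0.19527543,  1.43759161,  0.07988662,
        3.14057945]), 'qd': array([-0.02650495, -0.03317264, -0.0150708 ,  0.02957429, -0.02453227,
        0.00071928]), 'effort': array([ 1.04118168e+00, -4.24909723e+01,  4.77279675e+01, -4.77267355e-01,
        5.68193235e-01, -6.13599841e-04]), 'ee_pos': array([492.6943017 ,  25.98076314, 116.79557312]), 'orientation': array([-3.06170406e+00,  1.91169679e-03,  7.57945782e-03]), 'force': array([ 0.63389239, -0.79993652,  0.083541  ]), 'moment': array([-0.10530437, -0.01178663, -0.02586261]), 'gripper_force': 0.0, 'opening': 0.0034718810815690766}
```

View pics/top1.png

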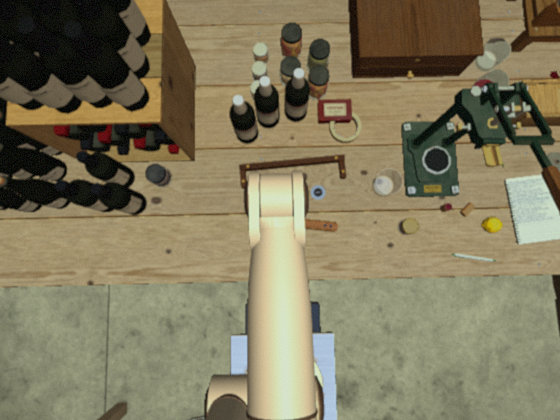

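The arm hides most of the slat in the top view, and joint 6 is at its limit. I'll use a tool yaw of slat yaw + 90° instead, and level the tool.

Scaled: -0.12 rad is -0.6.

```bash
echo '[[0,0,0,0,-0.4,0,0],[0,0,0,0,0,0,-0.6],[0,0,0,0,0,0,-0.6],[0,0,0,0,0,0,-0.6],[0,0,0,0,0,0,-0.6],[0,0,0,0,0,0,-0.6],[0,0,0,0,0,0,-0.6],[0,0,0,0,0,0,-0.6],[0,0,0,0,0,0,-0.6],[0,0,0,0,0,0,-0.6],[0,0,0,0,0,0,-0.6],[0,0,0,0,0,0,-0.6]]' > next.json && python3 nudge.py next.json
python3 -c "
from m import *
delta(510,117,10,1.446)"
```

```text
clock: 3.48
ee_pos: [492.0, 12.1, 118.0]
orientation: [-3.139, -0.007, 1.347]
force: [-0.1, -0.5, 0.0]
opening: 0.0
gripper_force: 0.0
tool delta [105.5  -5.5 108.8] rz -0.099
```

Scaled: 21 mm is 4.2, 20 mm is 4, -0.1 rad is -0.5.

```bash
echo '[[0,0,0,0,0,0,-0.5],[0,4.2,0,0,0,0,0],[0,4.2,0,0,0,0,0],[0,4.2,0,0,0,0,0],[0,4.2,0,0,0,0,0],[0,4.2,0,0,0,0,0],[0,0,0,4,0,0,0],[0,0,0,4,0,0,0],[0,0,0,4,0,0,0],[0,0,0,4,0,0,0],[0,0,0,4,0,0,0]]' > next.json && python3 nudge.py next.json
python3 -c "
from m import *
delta(510,117,10,1.446)
s=shot('scene','scene2');t=shot('top');print(slatpose(t))
cv2.imwrite('pics/s2.png',cv2.resize(s['image'][150:290,180:380],None,fx=3,fy=3)[:,:,::-1])"
```

```text
clock: 4.4
ee_pos: [505.5, 117.1, 18.0]
orientation: [-3.14, -0.008, 1.441]
force: [-0.2, 0.9, 0.9]
opening: -0.002
gripper_force: 0.0
tool delta [0.4 4.5 8. ] rz -0.005
(array([488.72720337, -52.00665283]), np.float32(-0.12087401), [32.48786926269531, 258.63201904296875], array([255, 214,  83,  17, 748], dtype=int32), array([487.79662576, -48.83803891]))
```

View pics/s2.png

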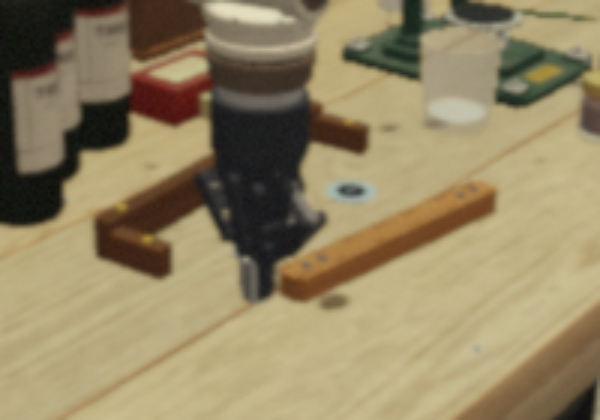

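The picture shows the closed fingers at about (255,280), beside the slat's left end at (290,280). I'll push along the slat's axis.

Scaled: -10 mm is -2, 8 mm is 1.6.

```bash
echo '[[0,0,0.9,1.6,0,0,0],[0,-2.8,0,0,0,0,0],[0,-2,0,0,0,0,0],[0,-1.2,0,0,0,0,0],[0,-1.2,0,0,0,0,0],[0,-1.2,0,0,0,0,0],[0,-1.2,0,0,0,0,0],[0,-1.2,0,0,0,0,0],[0,-1.2,0,0,0,0,0]]' > next.json && python3 nudge.py next.json
python3 -c "
from m import *
t=shot('top');p=slatpose(t);print(p,bay(p[0]),p[1]-B)"
```

```text
clock: 5.25
ee_pos: [502.6, 57.2, 10.4]
orientation: [-3.14, -0.008, 1.442]
force: [1.5, 3.2, 3.9]
opening: -0.002
gripper_force: 1.5
(array([ 480.33914185, -105.72052765]), np.float32(-0.11777396), [29.005279541015625, 211.2208709716797], array([280, 217,  68,  15, 608], dtype=int32), array([ 480.72446311, -103.22686223])) [-146.1  -46.8] -0.19377396
```

Scaled: 35 mm is 7, 30 mm is 6.

```bash
echo '[[0,-1.2,0,0,0,0,0],[0,-1.2,0,0,0,0,0],[0,-1.2,0,0,0,0,0],[0,-1.2,0,0,0,0,0],[0,-1.2,0,0,0,0,0],[0,-1.2,0,0,0,0,0],[0,-1.2,0,0,0,0,0],[0,-0.8,0,0,0,0,0],[0,2.4,0,0,0,0,0],[0,6,0,0,0,0,0],[0,7,0,0,0,0,0],[0,0,0,0,0,0,0]]' > next.json && python3 nudge.py next.json
python3 -c "
from m import *
t=shot('top','t3');p=slatpose(t,win=(170,262,200,410));print(p,bay(p[0]),p[1]-B)"
```

```text
clock: 6.3
ee_pos: [506.9, 92.5, 10.2]
orientation: [-3.14, -0.009, 1.444]
force: [-0.0, -0.5, -0.0]
opening: -0.002
gripper_force: 0.0
(array([ 476.89697266, -128.26087952]), np.float32(-0.12570311), [28.75520896911621, 255.0547637939453], array([280, 217,  82,  17, 691], dtype=int32), array([ 477.12596396, -127.59023581])) [-151.3  -69. ] -0.2017031
```

Scaled: 15 mm is 3, -34 mm is -6.8.

```bash
echo '[[0,0,0,-5,0,0,0],[0,0,0,-5,0,0,0],[0,-5,-1.5,0,0,0,0],[0,-6.8,-1.5,0,0,0,0],[0,-6.8,-1.5,0,0,0,0],[0,-6.8,-1.5,0,0,0,0],[0,-6.8,-1.5,0,0,0,0],[0,-6.6,-1.5,0,0,0,0],[0,0,0,3,0,0,0],[0,0,0,0,0,0,0]]' > next.json && python3 nudge.py next.json
python3 -c "
from m import *
delta(438.7,-95,10,1.448)"
```

```text
clock: 7.18
ee_pos: [435.1, -100.1, 41.9]
orientation: [-3.137, -0.008, 1.438]
force: [-0.9, -0.8, -1.2]
opening: -0.003
gripper_force: 0.0
tool delta [ 5.3  3.  32. ] rz -0.01
```

Scaled: 16 mm is 3.2, 9 mm is 1.8.

```bash
echo '[[0,1,0,3.2,0,0,0],[0,0,0,3.2,0,0,0],[0,0,1.8,0,0,0,0],[0,0,1.2,0,0,0,0],[0,0,1.2,0,0,0,0],[0,0,1.2,0,0,0,0],[0,0,1.2,0,0,0,0],[0,0,1.2,0,0,0,0],[0,0,1.2,0,0,0,0],[0,0,1.2,0,0,0,0]]' > next.json && python3 nudge.py next.json
python3 -c "
from m import *
t=shot('top','t4');p=slatpose(t,win=(170,262,200,410));print(p,bay(p[0]),p[1]-B)"
```

```text
clock: 8.02
ee_pos: [488.8, -100.0, 12.1]
orientation: [-3.14, -0.008, 1.442]
force: [-2.9, 0.5, 1.4]
opening: 0.003
gripper_force: 1.3
(array([530.32806396, -32.4535141 ]), np.float32(-0.22114119), [29.1695499420166, 48.046058654785156], array([282, 204,  15,  12, 116], dtype=int32), array([530.41846341, -29.69050964])) [-90.7  22.5] -0.2971412
```

```bash
sed -i "s/v,u=np.nonzero(l==k)/v,u=np.nonzero(np.isin(l,[i for i in range(1,n) if st[i,4]>25]))/" m.py
python3 -c "
from m import *
t=shot('top','t4');p=slatpose(t,win=(170,262,200,400));print(p,bay(p[0]),p[1]-B)
e=R2(p[1])@[0,130];print(bay(p[0]+e),bay(p[0]-e))"
```

```text
(array([ 507.30426025, -134.10354614]), np.float32(-0.23131764), [28.842252731323242, 256.516845703125], array([282, 204,  15,  11, 107], dtype=int32), array([ 508.6713185 , -125.33052974])) [-121.4  -77.1] -0.30731764
[-82.1  46.8] [-160.7 -201. ]
```

Scaled: 6 mm is 1.2.

```bash
echo '[[0,0,1.2,0,0,0,0],[0,0,1.2,0,0,0,0],[0,0,1.2,0,0,0,0],[0,0,1.2,0,0,0,0],[0,0,1.2,0,0,0,0],[0,0,1.2,0,0,0,0],[0,0,1.2,0,0,0,0],[0,0,0,0,0,0,0]]' > next.json && python3 nudge.py next.json
cat > look.py <<'E'
from m import *
import sys
t=shot('top',sys.argv[1]);p=slatpose(t,win=(160,262,200,400));e=R2(p[1])@[0,130]
print(p[0],p[1],p[2],'bay',bay(p[0]),p[1]-B,'L',bay(p[0]+e),'R',bay(p[0]-e),'Rw',p[0]-e)
o=robot.get_obs();print('tcp bay',bay(o['ee_pos']),o['ee_pos'].round(1),o['orientation'][2],o['force'].round(1),o['clock'])
E
python3 look.py t5
```

```text
clock: 8.78
ee_pos: [531.0, -105.5, 11.7]
orientation: [-3.14, -0.008, 1.442]
force: [-0.3, -0.1, -0.2]
opening: 0.0
gripper_force: 0.0
[ 545.57568359 -141.36088562] -0.36321846 [30.16312026977539, 255.23065185546875] bay [-83.8 -87.3] -0.43921846 L [-28.5  30.4] R [-139.1 -204.9] Rw [ 499.38869315 -262.87944984]
tcp bay [-96.1 -50.3] [ 530.5 -105.4   11.7] 1.4419906038611152 [-1.1 -0.9 -0.1] 8.8333
```

Scaled: -20 mm is -4, 5 mm is 1, 0.117 rad is 0.585.

```bash
echo '[[0,0,1,0,0,0,0],[0,0,-4,0,0,0,0],[0,0,-4,-4,0,0,0],[0,0,0,-4,0,0,0.585],[0,0,0,0,0,0,0.585],[0,0,0,0,0,0,0]]' > next.json && python3 nudge.py next.json
python3 look.py t6
python3 -c "
from m import *
delta(485,-300,40,1.208)"
```

```text
clock: 9.33
ee_pos: [496.0, -101.4, 53.3]
orientation: [-3.141, -0.008, 1.202]
force: [0.4, 0.6, 1.0]
opening: 0.005
gripper_force: 0.0
[ 547.8793335  -141.67446899] -0.38985452 [30.325088500976562, 256.44818115234375] bay [-81.5 -87.7] -0.46585453 L [-23.1  28.4] R [-139.9 -203.9] Rw [ 498.47233325 -261.91983688]
tcp bay [-130.6  -43.5] [ 495.6 -101.3   52.3] 1.2096867173747836 [-0.   0.1 -0.2] 9.3833
tool delta [-189.7   60.3   10.8] rz 0.002
```

```bash
echo '[[0,-6.2,2,0,0,0,0.15],[0,-6.2,2,0,0,0,0],[0,-6.2,2,0,0,0,0],[0,-6.4,2,0,0,0,0],[0,-6.4,2,0,0,0,0],[0,-6.4,1.8,0,0,0,0],[0,0,0,0,0,0,0]]' > next.json && python3 nudge.py next.json
python3 -c "
from m import *
delta(483,-299,11,1.18)"; python3 look.py t7
```

```text
clock: 9.97
ee_pos: [477.3, -302.9, 49.0]
orientation: [-3.137, -0.006, 1.179]
force: [-1.0, 0.2, 0.4]
opening: 0.002
gripper_force: 0.0
tool delta [ 5.6  4.  38. ] rz -0.001
[ 547.89416504 -141.68592834] -0.39505827 [32.014156341552734, 256.4627380371094] bay [-81.5 -87.8] -0.47105828 L [-22.5  28.1] R [-140.5 -203.6] Rw [ 497.86210817 -261.6725626 ]
tcp bay [-163.9 -241. ] [ 477.4 -300.7   48.9] 1.1786023954001643 [0.5 0.9 0.1] 10.0167
```

```bash
echo '[[0,0.6,0.8,3.8,0,0,0],[0,0,0,3.8,0,0,0],[0,3.2,0,0,0,0,0],[0,2,0,0,0,0,0],[0,1.2,0,0,0,0,0],[0,1.2,0,0,0,0,0],[0,1.2,0,0,0,0,0],[0,1.2,0,0,0,0,0],[0,1.2,0,0,0,0,0],[0,1.2,0,0,0,0,0],[0,0,0,0,0,0,0]]' > next.json && python3 nudge.py next.json
python3 look.py t8
```

```text
clock: 10.93
ee_pos: [507.4, -238.7, 13.0]
orientation: [-3.138, -0.008, 1.179]
force: [0.1, 0.2, 0.3]
opening: 0.004
gripper_force: 0.0
[ 563.59436035 -106.77012634] -0.3989028 [33.64872360229492, 250.6538543701172] bay [-63.2 -54.1] -0.4749028 L [-3.8 61.5] R [-122.6 -169.7] Rw [ 513.10138166 -226.56352592]
tcp bay [-129.5 -181.7] [ 507.1 -239.    12.9] 1.1787720094368943 [-0.8  0.4 -0.5] 10.9833
```

Scaled: 6 mm is 1.2.

```bash
echo '[[0,1.2,0,0,0,0,0],[0,1.2,0,0,0,0,0],[0,1.2,0,0,0,0,0],[0,1.2,0,0,0,0,0],[0,1.2,0,0,0,0,0],[0,1.2,0,0,0,0,0],[0,1.2,0,0,0,0,0],[0,1.2,0,0,0,0,0],[0,0,0,0,0,0,0]]' > next.json && python3 nudge.py next.json
python3 look.py t9
```

```text
clock: 11.73
ee_pos: [525.6, -194.0, 13.0]
orientation: [-3.137, -0.008, 1.179]
force: [-0.1, -0.2, -0.1]
opening: 0.001
gripper_force: 0.0
[585.16174316 -60.04854584] -0.41893527 [32.575767517089844, 244.82720947265625] bay [-38.1  -9.2] -0.49493527 L [ 23.6 105.2] R [ -99.9 -123.6] Rw [ 532.27930039 -178.80648398]
tcp bay [-107.8 -138.7] [ 525.5 -194.5   13.1] 1.178937132543859 [-0.  -1.   0.2] 11.7833
```

Scaled: 6 mm is 1.2, 4 mm is 0.8.

```bash
echo '[[0,1.2,0,0,0,0,0],[0,1.2,0,0,0,0,0],[0,1.2,0,0,0,0,0],[0,1.2,0,0,0,0,0],[0,0.8,0,0,0,0,0],[0,0,0,0,0,0,0]]' > next.json && python3 nudge.py next.json
python3 look.py t10
```

```text
clock: 12.28
ee_pos: [536.3, -168.4, 13.3]
orientation: [-3.138, -0.008, 1.179]
force: [-0.4, 0.8, -1.1]
opening: 0.0
gripper_force: 0.0
[597.92700195 -31.84400177] -0.4189012 [30.451799392700195, 239.24050903320312] bay [-23.3  18. ] -0.4949012 L [ 38.5 132.4] R [-85.  -96.4] Rw [ 545.04860395 -150.60373759]
tcp bay [ -95.2 -113.9] [ 536.2 -168.8   13.3] 1.1787713276496286 [-0.2 -0.5  0. ] 12.3333
```

Scaled: -25 mm is -5, -15 mm is -3, -0.117 rad is -0.585.

```bash
echo '[[0,-2,0,0,0,0,0],[0,-3,0,-2,0,0,0],[0,0,0,-5,0,0,0],[0,0,0,0,0,0,-0.585],[0,0,0,0,0,0,-0.585],[0,0,0,0,0,0,-0.585],[0,0,0,0,0,0,-0.585],[0,0,0,0,0,0,0]]' > next.json && python3 nudge.py next.json
python3 look.py t11
python3 -c "
from m import *
x,y=wor((-128,-82));delta(x,y,12,1.647)"
```

```text
clock: 13.0
ee_pos: [526.0, -193.6, 48.2]
orientation: [-3.141, -0.008, 1.651]
force: [0.4, 0.6, 0.9]
opening: -0.002
gripper_force: 0.0
[593.95953369 -40.75450897] -0.4189007 [30.451797485351562, 256.953125] bay [-27.9   9.4] -0.4949007 L [ 33.8 123.8] R [ -89.7 -105. ] Rw [ 541.0811938  -159.51427579]
tcp bay [-107.2 -137.7] [ 526.1 -193.5   48.1] 1.6433579710787551 [-0.1 -0.8 -0.2] 13.05
tool delta [ 55.4 -21.   36.6] rz -0.004
```

```bash
echo '[[0,0,-4.2,0,0,0,0],[0,5.6,0,0,0,0,0],[0,5.4,0,0,0,0,0],[0,0,0,3.6,0,0,0],[0,0,0,3.6,0,0,0],[0,0,1.8,0,0,0,0],[0,0,1.2,0,0,0,0],[0,0,1.2,0,0,0,0],[0,0,1.2,0,0,0,0],[0,0,1.2,0,0,0,0],[0,0,1.2,0,0,0,0],[0,0,0,0,0,0,0]]' > next.json && python3 nudge.py next.json
python3 look.py t12
```

```text
clock: 14.05
ee_pos: [541.5, -136.3, 12.8]
orientation: [3.141, -0.008, 1.646]
force: [-0.2, 0.2, 0.2]
opening: 0.0
gripper_force: 0.0
[609.18041992 -14.87915039] -0.32574868 [30.729740142822266, 203.43502807617188] bay [-10.8  34. ] -0.4017487 L [ 40.1 153.7] R [-61.6 -85.6] Rw [ 567.57805753 -138.04263473]
tcp bay [-88.1 -81.8] [ 540.9 -136.3   12.7] 1.6458693792420866 [-0.5  0.5  0.3] 14.1
```

Scaled: 6 mm is 1.2.

```bash
echo '[[0,0,1.2,0,0,0,0],[0,0,1.2,0,0,0,0],[0,0,1.2,0,0,0,0],[0,0,1.2,0,0,0,0],[0,0,1.2,0,0,0,0],[0,0,1.2,0,0,0,0],[0,0,1.2,0,0,0,0],[0,0,0,0,0,0,0]]' > next.json && python3 nudge.py next.json
python3 look.py t13
```

```text
clock: 14.77
ee_pos: [583.2, -132.9, 12.4]
orientation: [3.141, -0.008, 1.646]
force: [-0.1, -0.0, 0.0]
opening: -0.002
gripper_force: 0.0
[623.3182373   -4.47728729] -0.10054823 [31.133878707885742, 197.51458740234375] bay [ 4.1 43.3] -0.17654823 L [ 27.  171.3] R [-18.7 -84.6] Rw [ 610.26898117 -133.82069385]
tcp bay [-46.2 -81.7] [ 582.6 -133.    12.3] 1.6462279945901954 [-0.5 -0.6  0.5] 14.8167
```

Scaled: 6 mm is 1.2, 5 mm is 1.

```bash
echo '[[0,0,1.2,0,0,0,0],[0,0,1.2,0,0,0,0],[0,0,1.2,0,0,0,0],[0,0,1.2,0,0,0,0],[0,0,1,0,0,0,0],[0,0,0,0,0,0,0]]' > next.json && python3 nudge.py next.json
python3 look.py t14
```

```text
clock: 15.32
ee_pos: [612.0, -130.8, 12.4]
orientation: [3.141, -0.008, 1.646]
force: [0.1, 0.5, 0.1]
opening: 0.001
gripper_force: 0.0
[629.74487305   0.67649078] 0.06171613 [30.276521682739258, 198.6827850341797] bay [10.9 48. ] -0.014283869 L [ 12.8 178. ] R [  9.1 -82. ] Rw [ 637.76287742 -129.07601106]
tcp bay [-17.3 -81.7] [ 611.5 -130.8   12.3] 1.6462199745170714 [ 0.1 -0.2  0.1] 15.3667
```

Scaled: -10 mm is -2, 30 mm is 6.

```bash
echo '[[0,0,-2,0,0,0,0],[0,6,0,0,0,0,0],[0,6,0,0,0,0,0],[0,6,0,0,0,0,0],[0,0,1.2,0,0,0,0],[0,0,1,0,0,0,0],[0,0,0.8,0,0,0,0],[0,0,0.8,0,0,0,0],[0,0,0,0,0,0,0]]' > next.json && python3 nudge.py next.json
python3 look.py t15
```

```text
clock: 16.12
ee_pos: [613.7, -41.3, 13.2]
orientation: [-3.141, -0.008, 1.645]
force: [-0.4, -0.1, 1.0]
opening: -0.005
gripper_force: 0.6
[637.0256958  -30.91700745] 0.064942576 [29.799501419067383, 255.87445068359375] bay [15.8 15.9] -0.011057422 L [ 17.2 145.9] R [  14.3 -114.1] Rw [ 645.46229719 -160.64296257]
tcp bay [-8.4  7.3] [613.5 -41.3  13.1] 1.6448352004742843 [ 0.3 -0.8 -0.2] 16.1667
```

```bash
for i in 1 2 3 4 5 6 7 8; do echo '[[0,0,0.4,0,0,0,0],[0,0,0,0,0,0,0]]' > next.json && python3 nudge.py next.json|grep -E "ee_pos|^force"; done; python3 look.py t16
```

```text
ee_pos: [615.2, -41.0, 13.0]
force: [-1.3, -1.9, 0.1]
ee_pos: [617.3, -40.5, 13.1]
force: [-1.5, -0.8, 0.3]
ee_pos: [619.4, -40.1, 13.1]
force: [-1.5, -0.3, -0.1]
ee_pos: [621.4, -39.8, 13.1]
force: [-1.5, 0.1, 0.1]
ee_pos: [623.4, -39.7, 13.1]
force: [-0.9, -1.5, -0.8]
ee_pos: [625.5, -39.5, 13.2]
force: [-1.5, -0.2, 0.3]
ee_pos: [627.4, -39.4, 13.2]
force: [-0.6, -0.7, 0.5]
ee_pos: [629.3, -39.2, 13.1]
force: [-1.2, -0.1, -0.1]
[653.40795898 -28.02627563] 0.07872179 [30.301551818847656, 257.3177185058594] bay [32.3 17.6] 0.002721794 L [ 32.  147.6] R [  32.7 -112.4] Rw [ 663.63122472 -157.62367368]
tcp bay [7.4 8.2] [629.3 -39.2  13.1] 1.645987404175278 [-1.1 -0.4 -0.3] 17.55
```

```bash
for i in 1 2 3 4; do echo '[[0,0,0.4,0,0,0,0],[0,0,0,0,0,0,0]]' > next.json && python3 nudge.py next.json|grep -E "ee_pos|^force"; done
```

```text
ee_pos: [629.7, -39.2, 13.0]
force: [-9.5, 0.0, 3.9]
ee_pos: [630.0, -39.1, 12.9]
force: [-18.6, -0.5, 8.3]
ee_pos: [630.3, -39.1, 12.8]
force: [-27.3, -1.7, 14.2]
ee_pos: [630.5, -39.1, 12.7]
force: [-36.9, -1.9, 19.0]
```

```bash
echo '[[0,0,-2,0,0,0,0],[0,0,-3,0,0,0,0],[0,0,-4,-4,0,0,0],[0,0,-6,-6,0,0,0],[0,0,-7,-4,0,0,0],[0,0,-7,-2,0,0,0],[0,0,-7,0,0,0,0],[0,0,0,0,0,0,0]]' > next.json && python3 nudge.py next.json|grep -E "clock|ee_pos|^force"; python3 look.py t17
python3 -c "
import cv2;a=cv2.imread('pics/t17.png')[140:250,140:430];cv2.imwrite('pics/c17.png',cv2.resize(a,None,fx=2.75,fy=2.75,interpolation=cv2.INTER_CUBIC))"
```

```text
clock: 18.88
ee_pos: [453.9, -53.0, 93.7]
force: [0.3, 1.0, 0.4]
[653.4039917  -27.83784485] 0.07871919 [30.96659278869629, 256.94122314453125] bay [32.3 17.8] 0.0027191937 L [ 32.  147.8] R [  32.7 -112.2] Rw [ 663.62692037 -157.43526614]
tcp bay [-165.8    7.6] [456.6 -53.   93.7] 1.6452441696246891 [ 0.9 -0.8  0.2] 18.9333
```

View pics/c17.png

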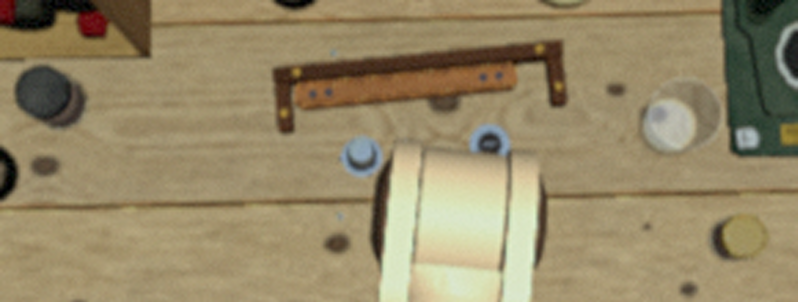

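The slat lies flush along the back board, with ends at about (297,98) and (516,75), between the cheeks. The jars and tumbler are where they started.

```bash
python3 -c "
from workcell import robot
print(robot.hand_in())"
```

```text
the job is handed in; nothing more can be done
None
```

The slat was pushed home behind the post and lies flush along the back board between the cheeks, the jars and tumbler look unmoved in the last picture, and I handed the job in at about 19 s; no verdict was returned.

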